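# Bring the red vial under the needle and start the carriage clamp screw

### The job

Slide the vial carriage by its upright tab until the red-capped vial sits centred under the needle tip, and let go of the tab. Then start the carriage's clamp screw so that it cannot cross-thread: turn the yellow hand knob backward (anticlockwise from above) until it drops into the start of the thread, then forward one turn. Finish still gripping the knob, the screw one turn in and not run down tight, the red vial still under the needle; do not touch the needle stand, and leave the bottle, beaker and screwdriver alone.

Things in the scene. Friction and masses are not known exactly. Their poses are not given: they have to be found in the camera images.
- bed: Fixed slide bed, aluminium plate 130 x 450 x 12 mm with two steel rails; origin at the centre of its underside on the bench. Its y axis is the direction in which the carriage slides; rails' top at 30 mm.
- slide (a joint): Position of the carriage along the bed's +y (m), from -0.085 to 0.065; it stays where it is left, and moving it takes about 5 N. Starts 40 to 80 mm below zero, always short of the needle, so it has to go towards +y of the bed.
- tab (a point): Top centre of the carriage's upright aluminium push tab, at the carriage's -y end: 10 mm thick along the bed's y, 40 mm wide along the bed's x, 38 mm high; its top is 83 mm above the bench, the carriage plate 44 mm above the bench. Axes parallel to the bed's. The screw axis lies 90 mm from it towards +y, both on the bed's centre line.
- spot (a point): Centre of the septum (8 mm disc) on top of the red-capped vial, third of four in the white rack on the carriage, 83 mm above the bench, 126 mm from the screw axis towards the bed's +y.
- needle_tip (a point): Lower end of the fixed steel needle, 97 mm above the bench, on a stand behind the bed; its 14 mm wide holder arm (136 to 148 mm above the bench, 22 mm wide white block at the needle) comes from the bed's +x side. The column is 181 mm high.
- needle_stand: Fixed needle stand; origin under the column, which is 105 mm from the needle towards the bed's +x. Not to be touched.
- boss (a point): Centre of the top face of the threaded aluminium boss (36 mm diameter) on the carriage, 70 mm above the bench; the screw's axis passes vertically through it. It moves with the carriage.
- clampscrew: Clamp screw with a yellow six-sided hand knob: flats 32 mm apart facing +x and -x of its own frame and every 60 degrees; black dash on top at its +x. Origin on the axis, level with the boss top at lift 0; z up. Knob from 18 to 46 mm above it. 0.3 kg, captive (cannot tip or come out), turns very freely, rests by its weight on the thread.
- knob_top (a point): Centre of the knob's top face, on the screw axis, 46 mm above the screw's origin. Gripped tightly the screw cannot sink until the grip is eased; with the fingers 1 to 2 mm off the flats and not pushing on them it can still be turned by them, and then drops by its weight.
- screw_turn (a joint): Angle of the screw (rad), positive when turned forward (clockwise from above), counting on past a full turn; at 0 the screw's axes lie along the bed's. Starts between -0.5 and 0.5. Where the thread starts is not marked and varies: the drop comes 0.8 to 3.1 rad backward of the start.
- screw_lift (a joint): Height of the screw (m) above the start of the thread: pitch 5 mm, right-hand. Turned backward it climbs 0.8 mm per radian up to 5 mm, then drops to 0 at the thread start (further backward it climbs again); turned forward from there it engages and reads -0.005 after one turn (1 mm of play). The knob bottoms at -0.011.
- media_bottle: Loose glass bottle with blue cap, 72 mm diameter, 150 mm high; bystander, origin under its centre.
- beaker: Loose glass beaker, 60 mm diameter, 70 mm high; bystander, origin under its centre.
- screwdriver: Loose screwdriver, orange handle, 160 mm long, lying on the bench; bystander.

How it is judged:
By the outcome, as a careful person would: the job done as asked, in the order asked, and still so for the second after the job is handed in, while the arm keeps its last pose, push and grip.
It also fails if it takes over 72 s, if anything falls off the work surface, if the arm or the gripper's body presses on something with over 40 N, if the wrist force passes 120 N, or if a joint passes its speed limit or range.

### The arm

A 6-joint arm with a two-finger parallel gripper is mounted at the origin on the work surface. World frame = base frame: x ahead of the robot, y to its left, z up, the work surface at z = 0. Lengths are in m, angles in rad, forces in N, time in s.
With the tool pointing down it reaches from about 0.35 to 0.775 m from the base axis. Payload 7.3 kg.
Tool frame: the origin (TCP) lies at the very end of the fingers, on their centre line; the grasp point (between the pads) lies 19 mm behind it (robot.tcp_to_grasp is the z of the grasp point in the tool frame, in m); z points along the fingers, y is the line along which they close (so a half turn about z gives the same grasp; the last joint's range is limited). The gripper opens to 92 mm and grips with 3 to 60 N. Pads are 19 mm wide; open, the fingers measure 130 mm over their backs; the gripper's body (75 mm by 190 mm) begins 47 mm behind the grasp point.
Start: joints at [-1.265, 0.342, 1.524, -0, 1.275, -0.146], TCP at [0.229, -0.472, 0.227] pointing down, gripper open.
Joint ranges: [-2.53, 2.53], [-0.77, 2.02], [0.04, 2.7], [-1, 4.14], [0.28, 2.66], [-3.11, 3.11]. Speed limits (rad/s): [2.57, 2.57, 3.14, 3.14, 3.14, 3.14].

### API

Orientations are given as [roll, pitch, yaw] about the fixed x, y, z axes, in that order (R = Rz(yaw) Ry(pitch) Rx(roll)).
In Python, from cell import monitor, read_camera, get_calibration, job, robot gives the robot as it stands. The module is installed in compiled form; this text tells all that it offers.
- The arm moves only by the tool send_rows, never from a script. Its argument "targets" is a list of rows, each an object with "translation": the shift along the tool's x, y, z in cm, a list of three; "spin": the turn about the tool's z in degrees; "jaw": the opening, from 0 (shut) to 1 (fully open). A call has exactly 5 rows; each row is the pose to reach, as a shift and turn from the pose commanded when the call began, along the tool's axes at that moment; what a row does not reach only later rows make up. A row lasts 1/10 s, in which the tool goes at most 50 mm and 8.59 degrees, less where a joint would pass 70% of its speed; a pose out of reach is approached as far as the arm can. A call with a gripper value outside its range is refused whole. The fingers move at their own pace and stop on an object; "force" is the grip in N (left out, the last holds). Time passes only in rows, so rows that repeat a pose let the fingers close, or fill a call up. It gives the time, the measured TCP pose, the force, the opening and the grip force at its end, in the units of the state.
- monitor.observe(): the state, without advancing time (a new reading comes with each control period).
- read_camera(name): name is "scene" or "top" or "wrist"; returns (picture, depth): 420x560x3 uint8, red, green, blue; 420x560 float32, m along the optical axis (not along the pixel's ray), 0 where there is no reading.
- get_calibration(name): a dict with "intrinsics" (3x3 intrinsics, pixels), "origin" and "orientation" of the camera in the world; the wrist camera has in their place "hand_eye" (4x4, takes a point from camera to tool coordinates, whose origin is the TCP and whose axes are the flange's). Camera axes: x right, y up, looking along -z (the intrinsics and any distortion apply to the point x, -y, -z); pixel columns grow to the right and rows downward; lengths in m; the calibration is good to about 2 mm. The wrist camera is an equidistant fisheye: a pixel r from the principal point sees the ray r / f radians off the axis. A picture is of the moment at which its call begins: read the wrist's pose just before it. get_calibration takes no time and is no camera call.
- job.hand_in(): hands the job in; it is judged then, once.
The state is a dict: "time": time; "qpos": joint angles; "qvel": joint speeds; "joint_efforts": joint torques, N m; "tool_pos": TCP position; "tool_rot": TCP orientation; "contact_force": force on the tool from outside, world axes, zero at the start; "torque": the same for the moment, N m; "opening": finger opening in m; "grip_force": force on a finger pad.
Only numpy, scipy, OpenCV 4.12 (cv2) and the standard library are available. Lean on these libraries where they do the work, as an engineer would, in place of code of your own. Each camera call takes 0.05 s, during which the arm holds its last target. There are 200 camera calls.

## Working session

There is one attempt and no reset: what is moved stays moved. The work goes in short steps, Python scripts to look and compute and a tool call to move; the robot and the scene stay as the last step left them, time stands still between calls to the robot, and variables do not carry over. Pictures are saved under pics/ and viewed, at most 10 in all, crops included, and the job is handed in when it is done.

Besides the shell and the picture viewer there is one more tool, called after ">>>" as name([rows], argument=value, ...), one row to a line, values as JSON. send_rows: Moves the arm, as the interface text tells. Its arguments: {"type":"object","properties":{"targets":{"type":"array"},"force":{"type":"number"}},"required":["targets"]}

```bash
ls; mkdir -p pics; python3 - <<'E'
from cell import monitor, read_camera, get_calibration, job, robot
import cv2,numpy as np
s=monitor.observe();print({k:np.round(v,3) for k,v in s.items()})
print(robot.tcp_to_grasp)
for n in ("scene","top","wrist"):
    p,d=read_camera(n);cv2.imwrite(f"pics/{n}0.png",p[:,:,::-1]);np.save(f"{n}0.npy",d);c=get_calibration(n);print(n,{k:np.round(v,4).tolist() for k,v in c.items()})
E
```

```text
pics
{'time': np.float64(0.0), 'qpos': array([-1.265,  0.343,  1.525, -0.   ,  1.275, -0.146]), 'qvel': array([-0.   , -0.002, -0.   , -0.001,  0.001, -0.001]), 'joint_efforts': array([  0.   , -43.124, -24.422,   0.072,   0.056,  -0.   ]), 'tool_pos': array([ 0.229, -0.472,  0.226]), 'tool_rot': array([-3.14 , -0.   ,  0.452]), 'contact_force': array([-0.259,  0.295,  0.594]), 'torque': array([ 0.02 ,  0.031, -0.01 ]), 'grip_force': np.float64(0.0), 'opening': np.float64(0.092)}
-0.0188
scene {'intrinsics': [[470.0246, 0.0, 277.1888], [0.0, 470.0246, 210.8509], [0.0, 0.0, 1.0]], 'origin': [1.0652, -0.3445, 0.963], 'orientation': [0.5848, 0.0041, 0.8384]}
top {'intrinsics': [[518.8401, 0.0, 282.6674], [0.0, 518.8401, 211.3757], [0.0, 0.0, 1.0]], 'origin': [0.5593, 0.0588, 1.3416], 'orientation': [0.0383, -0.0273, -1.5494]}
wrist {'intrinsics': [[325.1923, 0.0, 271.3033], [0.0, 325.1923, 210.6775], [0.0, 0.0, 1.0]], 'hand_eye': [[-0.0001, 0.9688, 0.2479, 0.0659], [1.0, 0.0002, -0.0001, -0.0014], [-0.0002, 0.2479, -0.9688, -0.1581], [0.0, 0.0, 0.0, 1.0]]}
```

View pics/top0.png

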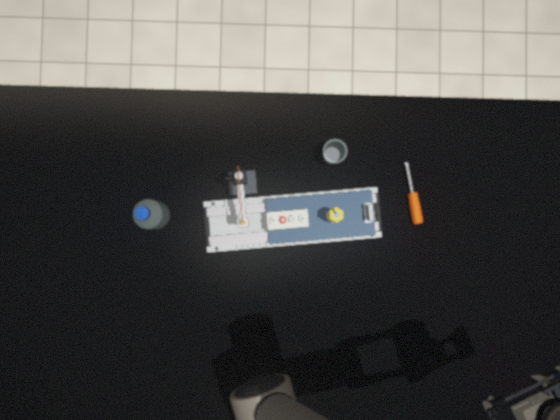

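View pics/scene0.png

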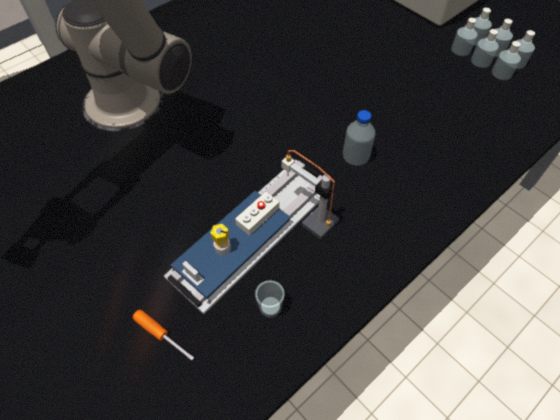

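```bash
cat > h.py <<'E'
from cell import monitor, read_camera, get_calibration, job, robot
import cv2,numpy as np
from scipy.spatial.transform import Rotation as R
def cam(n,s=None):
    c=get_calibration(n);K=np.array(c["intrinsics"])
    if n!="wrist": return K,R.from_euler('xyz',c["orientation"]).as_matrix(),np.array(c["origin"])
    H=np.array(c["hand_eye"]);Rt=R.from_euler('xyz',s["tool_rot"]).as_matrix()
    return K,Rt@H[:3,:3],Rt@H[:3,3]+s["tool_pos"]
def rays(n,uv,s=None):
    K,Rm,o=cam(n,s);uv=np.atleast_2d(uv).astype(float)
    x=(uv-K[:2,2])/K[0,0]
    if n=="wrist":
        r=np.linalg.norm(x,axis=1,keepdims=True)+1e-9;d=np.c_[x/r*np.sin(r),np.cos(r)]
    else: d=np.c_[x,np.ones(len(x))]
    return o,(d*[1,-1,-1])@Rm.T
def onz(n,uv,z,s=None):
    o,d=rays(n,uv,s);return o+d*((z-o[2])/d[:,2])[:,None]
def proj(n,P,s=None):
    K,Rm,o=cam(n,s);q=(np.atleast_2d(P)-o)@Rm*[1,-1,-1]
    if n=="wrist":
        h=np.linalg.norm(q[:,:2],axis=1,keepdims=True);x=q[:,:2]/h*np.arctan2(h[:,0],q[:,2])[:,None]
    else: x=q[:,:2]/q[:,2:]
    return x*K[0,0]+K[:2,2]
def cloud(n,d,s=None): # pinhole: d along axis
    v,u=np.mgrid[:420,:560];o,r=rays(n,np.c_[u.ravel(),v.ravel()],s)
    K,Rm,_=cam(n,s);return (o+r*(d.ravel()/(-(r@Rm)[:,2]))[:,None]).reshape(420,560,3)
def cents(im,lo,hi,amin=8):
    m=cv2.inRange(cv2.cvtColor(im,cv2.COLOR_BGR2HSV),lo,hi)
    n,_,st,c=cv2.connectedComponentsWithStats(m);return [(c[i],st[i,4]) for i in range(1,n) if st[i,4]>=amin],m
E
python3 - <<'E'
from h import *
np.set_printoptions(precision=4,suppress=True)
for n in("top","scene"):
    im=cv2.imread(f"pics/{n}0.png")
    for nm,lo,hi,z in(("yel",(22,120,90),(35,255,255),.119),("red",(0,120,90),(6,255,255),.083),("red2",(172,120,90),(180,255,255),.083),("blue",(100,60,20),(125,255,130),.044)):
        for c,a in cents(im,lo,hi)[0]: print(n,nm,c,a,onz(n,c,z)[0])
    P=cloud(n,np.load(n+"0.npy"))
    if n=="top":
        for a,b,r in((.075,.09,'tab'),(.12,.16,'holder'),(.1,.125,'knob')):
            m=((P[...,2]>a)&(P[...,2]<b)).astype(np.uint8)
            N,_,st,c=cv2.connectedComponentsWithStats(m)
            for i in range(1,N):
                if st[i,4]>15: 
                    q=P[_==i];print(r,c[i],st[i],np.median(q,0),)
    # tab etc
t=cv2.imread("pics/top0.png")[160:260,190:400];s=cv2.imread("pics/scene0.png")[140:310,160:350]
cv2.imwrite("pics/c1.png",cv2.resize(t,(798,380),interpolation=cv2.INTER_CUBIC))
cv2.imwrite("pics/c2.png",cv2.resize(s,(665,595),interpolation=cv2.INTER_CUBIC))
E
```

```text
top yel [331.2105 216.    ] 38 [ 0.5986 -0.0885  0.119 ]
top yel [340.625 215.5  ] 8 [ 0.6002 -0.1109  0.119 ]
top blue [146.3571 211.3929] 28 [0.6022 0.3634 0.044 ]
top blue [362.1579 212.3684] 19 [ 0.6118 -0.1754  0.044 ]
top blue [135.1765 213.7059] 17 [0.5958 0.3908 0.044 ]
top blue [321.8713 212.9307] 101 [ 0.6081 -0.074   0.044 ]
tab [160.6316 216.4211] [154 204  10  24  38] [0.5894 0.3182 0.0812]
tab [370.0139 211.8333] [367 204   6  17  72] [ 0.6117 -0.1879  0.0811]
tab [292.   218.75] [288 215   9   8  44] [0.5904 0.0025 0.0809]
tab [301.8837 217.8837] [299 215   7   7  43] [ 0.5935 -0.0217  0.0809]
tab [272.2083 220.2083] [268 217   9   8  48] [0.5867 0.0508 0.0813]
tab [282.     219.6531] [278 216   8  10  49] [0.5896 0.0266 0.0796]
holder [242.3397 200.5385] [238 168  11  60 312] [0.6273 0.1205 0.1495]
holder [232.4435 178.3739] [225 170  14  21 115] [0.6792 0.1428 0.1503]
holder [142.8856 213.0945] [135 206  17  16 201] [0.5948 0.3469 0.1483]
holder [335.0385 213.2308] [332 208   7  13  26] [ 0.6059 -0.0969  0.1213]
knob [148.3769 213.8635] [133 201  28  26 337] [0.5923 0.3388 0.1085]
knob [335.4611 214.6587] [329 207  14  16 167] [ 0.6015 -0.0988  0.1185]
scene yel [219.3251 233.8724] 243 [ 0.6093 -0.1015  0.119 ]
scene red [260.7429 204.8857] 35 [0.5926 0.0256 0.083 ]
scene blue [544.25  35.  ] 8 [0.6796 1.1127 0.044 ]
scene blue [363.25   117.4722] 108 [0.5414 0.4337 0.044 ]
scene blue [227.4237 247.9148] 3840 [ 0.6096 -0.089   0.044 ]
```

View pics/c1.png

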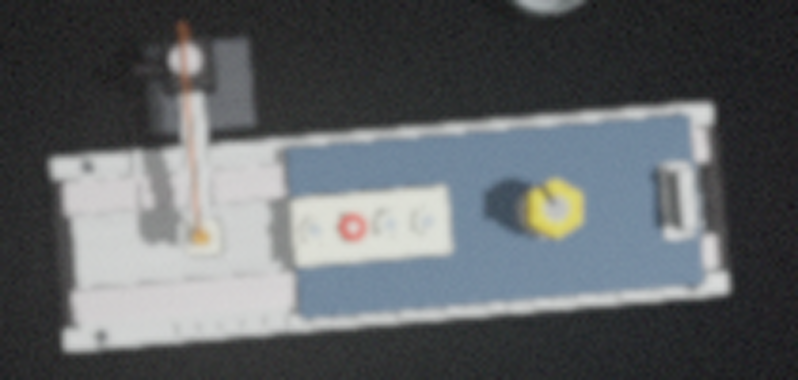

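View pics/c2.png

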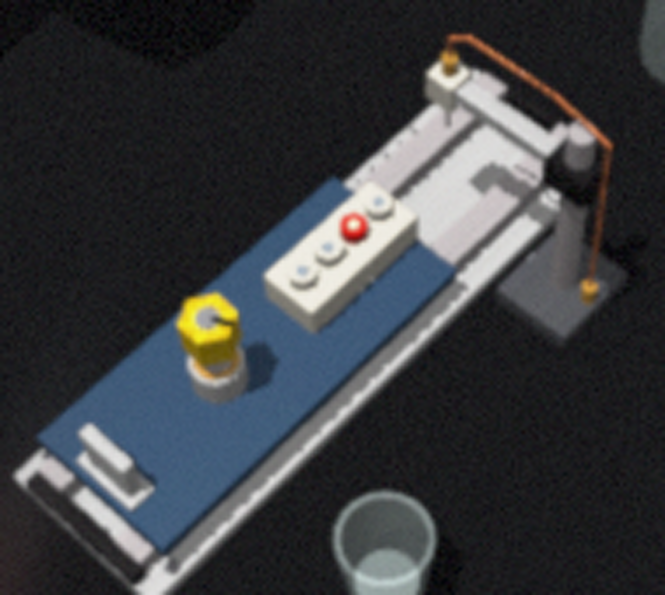

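```bash
python3 - <<'E'
from h import *
np.set_printoptions(precision=4,suppress=True)
T=lambda u,v:np.array([[190+(u+.5)/3.8-.5,160+(v+.5)/3.8-.5]])
S=lambda u,v:np.array([[160+(u+.5)/3.5-.5,140+(v+.5)/3.5-.5]])
print("needle scene",onz("scene",S(449,123),.097),"block top",onz("top",T(203,235),.148))
print("red top",onz("top",T(352,227),.083),"red scene",onz("scene",S(353,226),.084))
print("knob top",onz("top",T(556,209),.119),"tab",onz("top",T(679,202),.083),"scene tab",onz("scene",S(107,448),.083))
c=np.vstack([onz("top",T(*p),.012) for p in((50,157),(714,102),(730,293),(66,352))]);print(c)
print([np.arctan2(*(-(a-b)*[1,-1])) for a,b in((c[0],c[1]),(c[3],c[2]))],[np.linalg.norm(c[i]-c[i-1]) for i in range(4)],c.mean(0))
E
```

```text
needle scene [[0.5784 0.1221 0.097 ]] block top [[0.5805 0.1177 0.148 ]]
red top [[0.5889 0.0261 0.083 ]] red scene [[0.5914 0.026  0.084 ]]
knob top [[ 0.602  -0.0997  0.119 ]] tab [[ 0.6096 -0.1835  0.083 ]] scene tab [[ 0.6136 -0.1866  0.083 ]]
[[ 0.6332  0.2284  0.012 ]
 [ 0.6809 -0.22    0.012 ]
 [ 0.5515 -0.2328  0.012 ]
 [ 0.5025  0.2142  0.012 ]]Traceback (most recent call last):
  File "<stdin>", line 9, in <module>
ValueError: operands could not be broadcast together with shapes (3,) (2,)
```

```bash
cat >> h.py <<'E'
def go(P,yaw,s=None):
    s=s or monitor.observe();Rt=R.from_euler('xyz',s["tool_rot"]).as_matrix()
    print("t",round(s["time"],2),"pos",np.round(s["tool_pos"],4),"rot",np.round(s["tool_rot"],3),"open",round(s["opening"],4),"q6",round(s["qpos"][5],2),"F",np.round(s["contact_force"],1))
    print("shift cm",np.round(Rt.T@(np.array(P)-s["tool_pos"])*100,2),"spin",round(-np.degrees(yaw-s["tool_rot"][2]),1))
E
python3 -c "
from h import *
go([.6115,-.189,.16],1.677)"
```

```text
t 0.15 pos [ 0.2291 -0.472   0.2262] rot [-3.14  -0.     0.452] open 0.0916 q6 -0.15 F [-1.  -0.1  0.3]
shift cm [46.76 -8.76  6.64] spin -70.2
```

>>> send_rows([
  {"translation": [4.7,-0.9,0.5],"spin": -7,"jaw": 1},
  {"translation": [9.4,-1.8,1],"spin": -14,"jaw": 1},
  {"translation": [14.1,-2.7,1.5],"spin": -21,"jaw": 1},
  {"translation": [18.8,-3.6,2],"spin": -28,"jaw": 1},
  {"translation": [23.5,-4.4,2.5],"spin": -35,"jaw": 1},
], force=30)

```text
time: 0.65
tool_pos: [0.4226, -0.3287, 0.2014]
tool_rot: [-3.141, 0.0, 1.067]
contact_force: [0.2, -1.2, 0.6]
opening: 0.0919
grip_force: 0.0
```

```bash
python3 -c "
from h import *
go([.6115,-.189,.16],1.677)"
```

```text
t 0.65 pos [ 0.4226 -0.3287  0.2014] rot [-3.141  0.     1.067] open 0.0919 q6 -0.3 F [ 0.2 -1.2  0.6]
shift cm [21.35  9.81  4.14] spin -34.9
```

>>> send_rows([
  {"translation": [4.3,2,0.8],"spin": -7,"jaw": 1},
  {"translation": [8.6,4,1.6],"spin": -14,"jaw": 1},
  {"translation": [12.9,6,2.4],"spin": -21,"jaw": 1},
  {"translation": [17.2,8,3.2],"spin": -28,"jaw": 1},
  {"translation": [21.3,9.8,4.1],"spin": -35,"jaw": 1},
])

```text
time: 1.15
tool_pos: [0.6122, -0.1902, 0.1601]
tool_rot: [-3.141, 0.0, 1.679]
contact_force: [1.1, -0.8, 0.0]
opening: 0.0918
grip_force: 0.0
```

```bash
python3 -c "
from h import *
go([.6115,-.189,.16],1.677)
s=monitor.observe();p,d=read_camera('wrist');cv2.imwrite('pics/w1.png',p[:,:,::-1]);np.savez('w1.npz',d=d,**s)"
```

```text
t 1.15 pos [ 0.6122 -0.1902  0.1601] rot [-3.141  0.     1.679] open 0.0918 q6 -0.53 F [ 1.1 -0.8  0. ]
shift cm [ 0.12 -0.06  0.01] spin 0.1
```

View pics/w1.png

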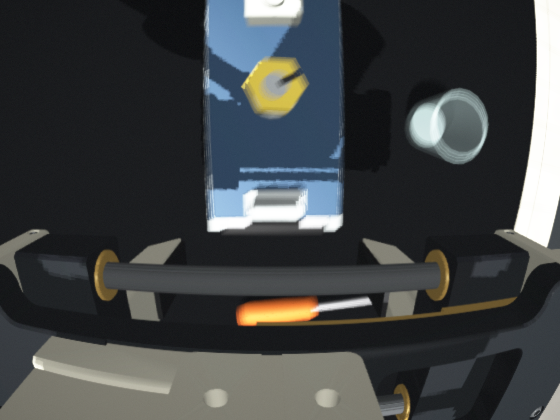

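```bash
python3 - <<'E'
from h import *
np.set_printoptions(precision=4,suppress=True)
z=np.load('w1.npz');s={k:z[k] for k in z.files if k!='d'}
im=cv2.imread('pics/w1.png')
c,m=cents(im,(20,100,80),(35,255,255),200);
for q,a in c: print('yel',q,a)
cs,_=cv2.findContours(m,cv2.RETR_EXTERNAL,2);cc=max((k for k in cs if k[:,0,1].max()<150),key=cv2.contourArea)
M=cv2.moments(cc);q=np.array([M['m10'],M['m01']])/M['m00'];print(q,onz('wrist',q,.119,s))
print(proj('wrist',[[.602,-.0997,.119],[.6115,-.189,.083],[.6115,-.194,.083],[.6115,-.184,.083],[.6115,-.184,.044]],s))
a=im[160:250,190:360];cv2.imwrite('pics/w1c.png',cv2.resize(a,None,fx=4,fy=4,interpolation=2))
E
```

```text
yel [274.1431  85.6365] 1810
yel [103.4065 274.7551] 588
yel [439.0382 274.7049] 576
yel [422.3628 312.8837] 929
yel [276.9174 315.4488] 557
yel [403.369  402.2878] 271
[273.991   85.7698] [[ 0.6027 -0.0964  0.119 ]]
[[272.2975  90.9434]
 [271.826  218.4466]
 [271.11   224.7762]
 [272.5496 212.0466]
 [272.3479 200.6365]]
```

View pics/w1c.png

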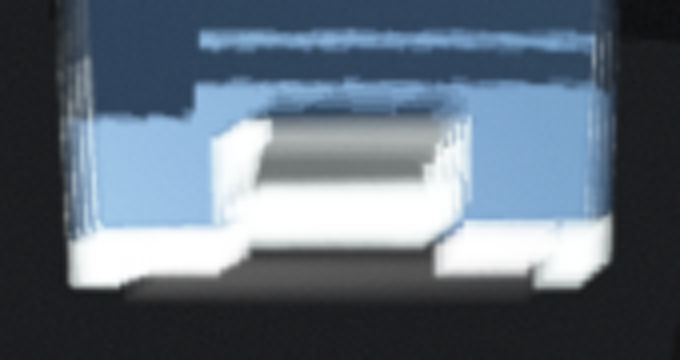

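>>> send_rows([
  {"translation": [0.4,0.1,3],"spin": 0,"jaw": 1},
  {"translation": [0.4,0.1,6],"spin": 0,"jaw": 1},
  {"translation": [0.4,0.1,8.5],"spin": 0,"jaw": 1},
  {"translation": [0.4,0.1,10],"spin": 0,"jaw": 0.8},
  {"translation": [0.4,0.1,10.5],"spin": 0,"jaw": 0.6},
])

```text
time: 1.7
tool_pos: [0.6099, -0.1871, 0.0532]
tool_rot: [-3.138, -0.002, 1.673]
contact_force: [0.2, 0.1, -0.0]
opening: 0.0804
grip_force: 0.0
```

>>> send_rows([
  {"translation": [0,0,0],"spin": 0,"jaw": 0.5},
  {"translation": [0,0,0],"spin": 0,"jaw": 0.4},
  {"translation": [0,0,0],"spin": 0,"jaw": 0.35},
  {"translation": [0,0,0],"spin": 0,"jaw": 0.3},
  {"translation": [0,0,0],"spin": 0,"jaw": 0.3},
])

```text
time: 2.2
tool_pos: [0.6116, -0.1878, 0.0564]
tool_rot: [3.14, 0.001, 1.674]
contact_force: [4.2, 0.9, 1.5]
opening: 0.0404
grip_force: 5.8
```

>>> send_rows([
  {"translation": [0.3,0,0],"spin": 0,"jaw": 0.3},
  {"translation": [1,0,0],"spin": 0,"jaw": 0.3},
  {"translation": [2.2,0,0],"spin": 0,"jaw": 0.3},
  {"translation": [3.4,0,0],"spin": 0,"jaw": 0.3},
  {"translation": [4.6,0,0],"spin": 0,"jaw": 0.3},
])

```text
time: 2.7
tool_pos: [0.6072, -0.1433, 0.0564]
tool_rot: [3.14, 0.003, 1.673]
contact_force: [1.0, -6.7, 0.3]
opening: 0.0394
grip_force: 30.0
```

>>> send_rows([
  {"translation": [1.2,0,0],"spin": 0,"jaw": 0.3},
  {"translation": [2.4,0,0],"spin": 0,"jaw": 0.3},
  {"translation": [3.4,0,0],"spin": 0,"jaw": 0.3},
  {"translation": [3.9,0,0],"spin": 0,"jaw": 0.3},
  {"translation": [3.9,0,0],"spin": 0,"jaw": 0.3},
])

```text
time: 3.2
tool_pos: [0.6028, -0.1028, 0.0564]
tool_rot: [3.141, 0.0, 1.674]
contact_force: [-1.2, 0.6, 4.3]
opening: 0.0398
grip_force: 30.0
```

```bash
cat > look.py <<'E'
import sys
from h import *
np.set_printoptions(precision=4,suppress=True)
n=sys.argv[1];s=monitor.observe();go(s["tool_pos"],s["tool_rot"][2],s)
p,d=read_camera('scene');im=np.ascontiguousarray(p[:,:,::-1]);cv2.imwrite(f'pics/s{n}.png',im)
m=0
for lo,hi in(((0,110,70),(7,255,255)),((170,110,70),(180,255,255))): m=m|cv2.inRange(cv2.cvtColor(im,cv2.COLOR_BGR2HSV),lo,hi)
N,_,st,c=cv2.connectedComponentsWithStats(m)
for i in range(1,N):
    if st[i,4]>15: print('red',c[i],st[i],onz('scene',c[i],.083))
a=im[140:230,250:350];cv2.imwrite(f'pics/s{n}c.png',cv2.resize(a,None,fx=6,fy=6,interpolation=2))
E
python3 look.py 2
```

```text
t 3.2 pos [ 0.6028 -0.1028  0.0564] rot [3.141 0.    1.674] open 0.0398 q6 -0.4 F [-1.2  0.6  4.3]
shift cm [0. 0. 0.] spin -0.0
red [285.5526 182.6053] [282 179   8   8  38] [[0.5838 0.1099 0.083 ]]
```

View pics/s2c.png

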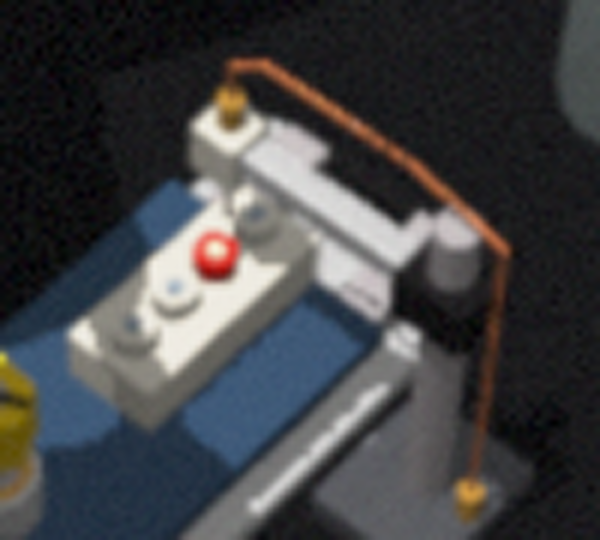

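```bash
python3 - <<'E'
from h import *
np.set_printoptions(precision=4,suppress=True,linewidth=200)
im=cv2.imread('pics/scene0.png');g=im.sum(2)//3
print(g[164:184,280:298])
b=cv2.imread('pics/s2.png');print(b[176:188,280:294,1]);print(b[176:188,280:294,2])
by=np.array([-.106,.994,0])
for r in((285.6,181),(285.6,181.8)):
  for n in((288,174.5),(288,175.2)):
    A=onz('scene',r,.083)[0];B=onz('scene',n,.097)[0];d=B-A;print(A,B,'along',d@by,'across',d@[.994,.106,0])
E
```

```text
[[ 31  72 112 121 129 149 185 218 227 223 193 165 182 202 210 214 207 201]
 [ 35  77 113 120 120 125 142 170 183 173 168 191 207 217 215 214 217 209]
 [ 32  73 112 118 121 121 126 134 131 125 156 206 216 217 216 215 216 214]
 [ 34  62  97 114 120 122 120 124 118 104 124 164 196 212 218 217 215 214]
 [ 26  39  70  98 118 121 120 122 116 103 108 122 149 187 213 218 218 215]
 [ 24  35  60 103 138 136 124 120 115 103 114 127 121 138 172 199 214 218]
 [ 31  58 124 178 192 179 142 122 111 105 126 151 126 113 127 148 184 215]
 [ 65 128 189 213 214 201 174 134 121 131 163 179 162 132 113 115 134 169]
 [135 192 214 215 211 203 186 144 136 172 190 194 190 174 148 120 109 123]
 [193 216 216 211 204 199 183 148 141 192 198 197 198 191 168 129 103 109]
 [215 217 210 202 200 197 184 148 142 192 198 197 196 181 147 105  91  96]
 [216 212 203 199 198 197 187 152 145 191 198 197 178 138 103  83  85 106]
 [213 203 200 198 200 199 192 179 178 197 194 175 138  98  83  89 113 147]
 [202 199 199 198 196 198 197 197 197 188 165 126  95  79  93 139 181 199]
 [199 200 197 199 200 198 199 197 188 162 119  84 
[... 1531 characters left out ...]
0 211 216 226 224 229 225 214 193 222 228 204 157]
 [237 226 184 171 185 194 198 189 162 182 233 236 232 220]
 [237 233 202 144 136 135 139 128 125 187 233 237 237 236]
 [227 235 225 181 149 129 124 131 166 221 237 238 237 238]
 [209 232 234 224 218 212 213 212 222 235 239 238 237 233]]
[0.5804 0.1131 0.083 ] [0.5779 0.1228 0.097 ] along 0.009879512520167793 across -0.0014617134111833616
[0.5804 0.1131 0.083 ] [0.5795 0.1214 0.097 ] along 0.008331825962639549 across -0.00010584256912047951
[0.5822 0.1116 0.083 ] [0.5779 0.1228 0.097 ] along 0.011638106608200296 across -0.0030111338881617486
[0.5822 0.1116 0.083 ] [0.5795 0.1214 0.097 ] along 0.010090420050672051 across -0.0016552630460988664
```

```bash
cat > gap.py <<'E'
from h import *
def gap(im,nd=(287.55,175.6)):
    hsv=cv2.cvtColor(im,cv2.COLOR_BGR2HSV);m=0
    for lo,hi in(((0,110,70),(7,255,255)),((170,110,70),(180,255,255))): m=m|cv2.inRange(hsv,lo,hi)
    N,l,st,c=cv2.connectedComponentsWithStats(m[:,:400]);i=1+st[1:,4].argmax();x,y=st[i,:2]
    w=np.zeros(im.shape[:2]);k=im[y:y+6,x+1:x+7,1].astype(float)  # septum: bright green channel inside the red ring
    k=np.clip(k-110,0,None)*(cv2.morphologyEx(m,cv2.MORPH_CLOSE,np.ones((5,5)))[y:y+6,x+1:x+7]>0)
    v,u=np.mgrid[y:y+6,x+1:x+7];r=np.array([(k*u).sum(),(k*v).sum()])/k.sum()
    A=onz('scene',r,.083)[0];B=onz('scene',nd,.097)[0];d=B-A
    print('septum px',r,A,'needle',B,'along mm',1e3*d@[-.106,.994,0],'across',1e3*d@[.994,.106,0])
E
python3 - <<'E'
from gap import *
np.set_printoptions(precision=4,suppress=True)
gap(cv2.imread('pics/s2.png'));gap(cv2.imread('pics/scene0.png'))
E
```

```text
septum px [285.4441 180.9284] [0.58  0.113 0.083] needle [0.5796 0.1198 0.097 ] along mm 6.838152144844409 across 0.299042420277269
septum px [260.542  203.4414] [0.5893 0.0279 0.083 ] needle [0.5796 0.1198 0.097 ] along mm 92.44193698355046 across 0.14501980598092282
```

>>> send_rows([
  {"translation": [0.2,0,0],"spin": 0,"jaw": 0.3},
  {"translation": [0.45,0,0],"spin": 0,"jaw": 0.3},
  {"translation": [0.65,0,0],"spin": 0,"jaw": 0.3},
  {"translation": [0.68,0,0],"spin": 0,"jaw": 0.3},
  {"translation": [0.68,0,0],"spin": 0,"jaw": 0.3},
])

```text
time: 3.75
tool_pos: [0.6023, -0.0974, 0.0564]
tool_rot: [3.141, 0.001, 1.673]
contact_force: [-1.3, -4.6, 4.9]
opening: 0.0397
grip_force: 30.0
```

```bash
python3 look.py 3; python3 - <<'E'
from gap import *
gap(cv2.imread('pics/s3.png'))
E
```

```text
t 3.75 pos [ 0.6023 -0.0974  0.0564] rot [3.141 0.001 1.673] open 0.0397 q6 -0.39 F [-1.3 -4.6  4.9]
shift cm [0. 0. 0.] spin -0.0
red [287.     181.2368] [284 178   7   7  38] [[0.5832 0.1151 0.083 ]]
septum px [286.95710456 179.74798928] [0.57986952 0.1179918  0.083     ] needle [0.5796159 0.1198462 0.097    ] along mm 1.8701647007547155 across -0.055532921784491214
```

View pics/s3c.png

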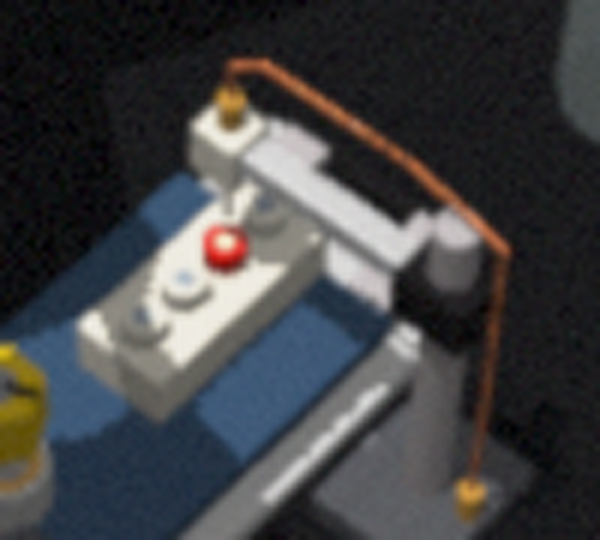

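>>> send_rows([
  {"translation": [0.1,0,0],"spin": 0,"jaw": 0.3},
  {"translation": [0.18,0,0],"spin": 0,"jaw": 0.3},
  {"translation": [0.18,0,0],"spin": 0,"jaw": 0.3},
  {"translation": [0.18,0,0],"spin": 0,"jaw": 0.3},
  {"translation": [0.18,0,0],"spin": 0,"jaw": 0.3},
])

```text
time: 4.3
tool_pos: [0.602, -0.0957, 0.0563]
tool_rot: [3.141, 0.001, 1.673]
contact_force: [-1.1, -4.9, 5.7]
opening: 0.0399
grip_force: 30.0
```

```bash
python3 look.py 4; python3 - <<'E'
from gap import *
im=cv2.imread('pics/s4.png');gap(im)
print(im[172:186,282:294,1])
E
```

```text
t 4.3 pos [ 0.602  -0.0957  0.0563] rot [3.141 0.001 1.673] open 0.0399 q6 -0.38 F [-1.1 -4.9  5.7]
shift cm [0. 0. 0.] spin -0.0
red [287.3889 180.9722] [284 177   8   8  36] [[0.5832 0.1163 0.083 ]]
septum px [287.52706553 179.54843305] [0.58033506 0.11938234 0.083     ] needle [0.5796159 0.1198462 0.097    ] along mm 0.5373070230637897 across -0.6656788807475502
[[ 85  87  93 107 129 140 154 215 227 221 173 135]
 [ 87  91 105 141 173 163 171 231 231 212 146 117]
 [ 92 106 159 208 212 174 173 229 221 169 132 112]
 [116 165 219 231 225 179 172 228 211 132 127 124]
 [170 222 232 231 217 169 177 213 201 118 112 118]
 [222 233 224 181 147 115 122 138 146 106  97  98]
 [234 229 188 109 104 126 117  94  78  95 105 100]
 [234 220 151  95 161 211 210 171  77  91 122 118]
 [233 215 135  86 154 214 212 164  70  86 129 134]
 [232 214 131  59  94 141 136  95  48  85 133 137]
 [234 216 127  51  41  52  52  40  38  91 138 139]
 [233 220 156  73  29  29  27  32  73 147 186 157]
 [226 227 208 149  88  62  67  98 159 213 227 214]
 [200 215 226 214 191 163 173 202 221 231 234 234]]
```

>>> send_rows([
  {"translation": [0,0,0],"spin": 0,"jaw": 0.7},
  {"translation": [0,0,0],"spin": 0,"jaw": 1},
  {"translation": [0,0,0],"spin": 0,"jaw": 1},
  {"translation": [0,0,-2],"spin": 0,"jaw": 1},
  {"translation": [0,0,-6],"spin": 0,"jaw": 1},
])

```text
time: 4.85
tool_pos: [0.5994, -0.0937, 0.1128]
tool_rot: [-3.134, -0.003, 1.674]
contact_force: [0.9, -0.4, 0.3]
opening: 0.0751
grip_force: 0.0
```

>>> send_rows([
  {"translation": [0,0,-3],"spin": 0,"jaw": 1},
  {"translation": [0,0,-6],"spin": 0,"jaw": 1},
  {"translation": [0,0,-6],"spin": 0,"jaw": 1},
  {"translation": [0,0,-6],"spin": 0,"jaw": 1},
  {"translation": [0,0,-6],"spin": 0,"jaw": 1},
])

```text
time: 5.35
tool_pos: [0.6009, -0.0942, 0.1742]
tool_rot: [-3.139, -0.001, 1.674]
contact_force: [0.0, -0.2, -0.2]
opening: 0.0919
grip_force: 0.0
```

```bash
python3 look.py 5; python3 - <<'E'
from gap import *
np.set_printoptions(precision=4,suppress=True)
gap(cv2.imread('pics/s5.png'))
s=monitor.observe();p,d=read_camera('wrist');im=np.ascontiguousarray(p[:,:,::-1]);cv2.imwrite('pics/w5.png',im);np.savez('w5.npz',d=d,**s)
c,m=cents(im,(20,100,80),(35,255,255),200)
cs,_=cv2.findContours(m,cv2.RETR_EXTERNAL,2)
for k in cs:
    if cv2.contourArea(k)<800 or k[:,0,1].max()>250: continue
    h=cv2.convexHull(k);M=cv2.moments(h);q=np.array([M['m10'],M['m01']])/M['m00'];print(q,cv2.contourArea(h),onz('wrist',q,.119,s))
    a=cv2.approxPolyDP(h,4,True)[:,0];Q=onz('wrist',a,.119,s)[:,:2];print(a.tolist(),Q,Q.mean(0))
    x,y=(q-60).astype(int);x=max(x,0);y=max(y,0);cv2.imwrite('pics/w5c.png',cv2.resize(im[y:y+120,x:x+120],None,fx=5,fy=5,interpolation=2));print(x,y)
go([.593,-.0054,.16],1.677)
E
```

```text
t 5.35 pos [ 0.6009 -0.0942  0.1742] rot [-3.139 -0.001  1.674] open 0.0919 q6 -0.38 F [ 0.  -0.2 -0.2]
shift cm [0. 0. 0.] spin -0.0
red [287.1351 180.8919] [284 177   8   8  37] [[0.5826 0.116  0.083 ]]
septum px [287.5284 179.5298] [0.5803 0.1194 0.083 ] needle [0.5796 0.1198 0.097 ] along mm 0.49400460420044223 across -0.6318959441564178
[272.4875  96.8823] 2099.5 [[ 0.5914 -0.006   0.119 ]]
[[258, 74], [284, 73], [293, 82], [300, 100], [284, 122], [256, 119], [245, 94]] [[ 0.5805  0.0083]
 [ 0.5972  0.0107]
 [ 0.6036  0.0054]
 [ 0.6093 -0.006 ]
 [ 0.6005 -0.0216]
 [ 0.5823 -0.0215]
 [ 0.5735 -0.0057]] [ 0.5924 -0.0043]
212 36
t 5.45 pos [ 0.6009 -0.0943  0.1741] rot [-3.139 -0.001  1.674] open 0.0919 q6 -0.38 F [ 0.5 -0.6  0.1]
shift cm [8.92 0.13 1.42] spin -0.2
```

View pics/w5c.png

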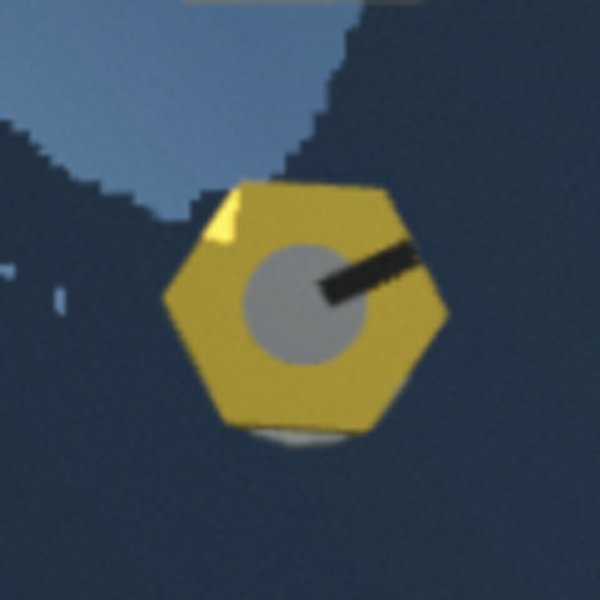

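>>> send_rows([
  {"translation": [2.5,0,0],"spin": 8,"jaw": 1},
  {"translation": [5.5,0,0.2],"spin": 16,"jaw": 1},
  {"translation": [8,0,0.8],"spin": 24,"jaw": 0.8},
  {"translation": [8.9,0,1.4],"spin": 32,"jaw": 0.7},
  {"translation": [8.9,0,1.4],"spin": 33,"jaw": 0.6},
])

```text
time: 5.95
tool_pos: [0.5915, -0.0045, 0.16]
tool_rot: [-3.138, 0.001, 1.098]
contact_force: [0.5, 0.8, 0.0]
opening: 0.0724
grip_force: 0.0
```

>>> send_rows([
  {"translation": [0,0,0],"spin": 0,"jaw": 0.6},
  {"translation": [0,0,0],"spin": 0,"jaw": 0.6},
  {"translation": [0,0,0],"spin": 0,"jaw": 0.6},
  {"translation": [0,0,0],"spin": 0,"jaw": 0.6},
  {"translation": [0,0,0],"spin": 0,"jaw": 0.6},
])

```text
time: 6.45
tool_pos: [0.5926, -0.0065, 0.1618]
tool_rot: [3.141, 0.0, 1.098]
contact_force: [-0.5, -0.6, 0.6]
opening: 0.0553
grip_force: 0.0
```

```bash
python3 - <<'E'
from h import *
np.set_printoptions(precision=4,suppress=True)
go([.592,-.0055,.088],np.radians(63.1))
s=monitor.observe();p,d=read_camera('wrist');im=np.ascontiguousarray(p[:,:,::-1]);cv2.imwrite('pics/w6.png',im)
print(proj('wrist',[[.592,-.0055,.119]],s))
E
```

```text
t 6.45 pos [ 0.5926 -0.0065  0.1618] rot [3.141 0.    1.098] open 0.0553 q6 0.33 F [-0.5 -0.6  0.6]
shift cm [ 0.06 -0.1   7.38] spin -0.2
[[271.9467 232.7143]]
```

View pics/w6.png

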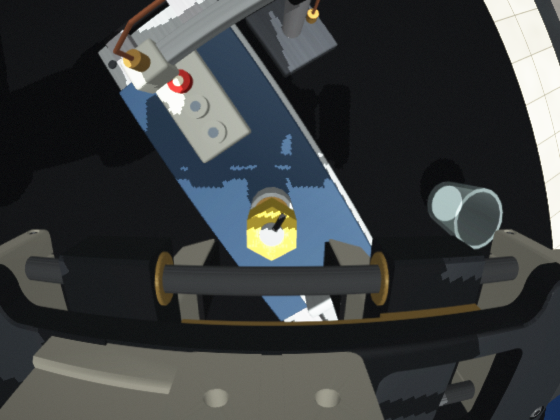

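>>> send_rows([
  {"translation": [0.15,-0.1,2.5],"spin": 0,"jaw": 0.6},
  {"translation": [0.15,-0.1,5],"spin": 0,"jaw": 0.6},
  {"translation": [0.15,-0.1,7],"spin": 0,"jaw": 0.55},
  {"translation": [0.15,-0.1,7.4],"spin": 0,"jaw": 0.5},
  {"translation": [0.15,-0.1,7.4],"spin": 0,"jaw": 0.45},
], force=3)

```text
time: 7.0
tool_pos: [0.5922, -0.0043, 0.0874]
tool_rot: [-3.141, 0.0, 1.098]
contact_force: [0.1, 1.4, 0.7]
opening: 0.0432
grip_force: 0.0
```

>>> send_rows([
  {"translation": [0,0,0],"spin": 0,"jaw": 0.4},
  {"translation": [0,0,0],"spin": 0,"jaw": 0.35},
  {"translation": [0,0,0],"spin": 0,"jaw": 0.32},
  {"translation": [0,0,0],"spin": 0,"jaw": 0.32},
  {"translation": [0,0,0],"spin": 0,"jaw": 0.32},
])

```text
time: 7.5
tool_pos: [0.5936, -0.0045, 0.0888]
tool_rot: [3.138, -0.001, 1.098]
contact_force: [3.9, -1.3, 2.6]
opening: 0.0321
grip_force: 3.0
```

```bash
cat > kn.py <<'E'
import sys
from h import *
np.set_printoptions(precision=4,suppress=True)
s=monitor.observe();go([.592,-.0055,.088],s["tool_rot"][2],s);print("yaw deg",np.degrees(s["tool_rot"][2]),"grip",s["grip_force"])
out=[]
for n in("wrist","scene"):
    p,d=read_camera(n);im=np.ascontiguousarray(p[:,:,::-1]);cv2.imwrite(f'pics/{n[0]}{sys.argv[1]}.png',im)
    m=cv2.inRange(cv2.cvtColor(im,cv2.COLOR_BGR2HSV),(22,110,60),(36,255,255))
    w=np.zeros_like(m)
    if n=="wrist": w[200:266,215:330]=1
    else: w[180:280,200:300]=1
    m=m*w;v,u=np.nonzero(m);dd=d[m>0];dd=dd[dd>0]
    if len(v):
        print(n,"yellow n",len(v),"v",v.min(),v.mean(),v.max(),"u",u.min(),u.mean(),u.max(),"depth",np.percentile(dd,[5,50,95]) if len(dd) else None)
        if n=="scene":
            P=cloud(n,d)[m>0][d[m>0]>0];print("  z top pct",np.percentile(P[:,2],[50,80,90,95]))
E
python3 kn.py 7; python3 -c "
from h import *
a=cv2.imread('pics/w7.png')[180:320,160:390];b=cv2.imread('pics/s7.png')[170:290,190:320]
a=cv2.resize(a,None,fx=3,fy=3);b=cv2.resize(b,None,fx=4.5,fy=4.5)[:,:]
c=np.zeros((max(a.shape[0],b.shape[0]),a.shape[1]+b.shape[1],3),np.uint8);c[:a.shape[0],:a.shape[1]]=a;c[:b.shape[0],a.shape[1]:]=b
cv2.imwrite('pics/c7.png',cv2.resize(c,None,fx=.62,fy=.62,interpolation=3))"
```

```text
t 7.5 pos [ 0.5936 -0.0045  0.0888] rot [ 3.138 -0.001  1.098] open 0.0321 q6 0.34 F [ 3.9 -1.3  2.6]
shift cm [-0.16 -0.1   0.08] spin -0.0
yaw deg 62.88476412084561 grip 3.0000553325226065
wrist yellow n 1682 v 232 252.36504161712247 265 u 236 271.0760998810939 307 depth [0.1362 0.1465 0.1619]
```

View pics/c7.png

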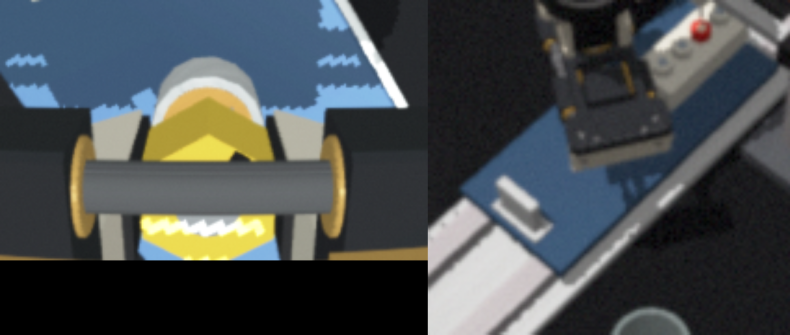

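```bash
cat > kn.py <<'E'
import sys
from h import *
np.set_printoptions(precision=4,suppress=True)
s=monitor.observe();p,d=read_camera("wrist");im=np.ascontiguousarray(p[:,:,::-1]);cv2.imwrite(f'pics/w{sys.argv[1]}.png',im)
print("t",round(s["time"],2),"pos",s["tool_pos"],"yaw",round(np.degrees(s["tool_rot"][2])%360,1),"q6",round(s["qpos"][5],2),"open",s["opening"],"grip",round(s["grip_force"],1),"F",s["contact_force"])
hsv=cv2.cvtColor(im,cv2.COLOR_BGR2HSV)
m=cv2.inRange(hsv,(22,110,50),(36,255,255));w=np.zeros_like(m);w[200:266,215:330]=1;w[293:330,215:330]=1;m=m*w
P=cloud("wrist",d,s);Z=P[m>0][d[m>0]>0]
h,e=np.histogram(Z[:,2],bins=np.arange(.09,.13,.0005));z0=e[np.argmax(h)]
top=Z[abs(Z[:,2]-z0-.00025)<.001]
print("knob top z mm",1e3*np.median(top[:,2]),"n",len(top),"p95",1e3*np.percentile(Z[:,2],95))
E
python3 kn.py 8
```

```text
t 7.6 pos [ 0.5936 -0.0045  0.0887] yaw 62.9 q6 0.34 open 0.032132298521322974 grip 3.0 F [ 5.2207 -1.0204  3.3808]
knob top z mm 119.4255784690702 n 1128 p95 120.42823275892421
```

>>> send_rows([
  {"translation": [0,0.1,0],"spin": 0,"jaw": 0.38},
  {"translation": [0,0.1,0],"spin": 0,"jaw": 0.38},
  {"translation": [0,0.1,0],"spin": -6,"jaw": 0.38},
  {"translation": [0,0.1,0],"spin": -13,"jaw": 0.38},
  {"translation": [0,0.1,0],"spin": -20,"jaw": 0.38},
])

```text
time: 8.15
tool_pos: [0.5925, -0.0048, 0.087]
tool_rot: [-3.14, 0.0, 1.452]
contact_force: [1.6, -1.9, 0.3]
opening: 0.0351
grip_force: 0.8
```

```bash
python3 kn.py 9
```

```text
t 8.15 pos [ 0.5925 -0.0048  0.087 ] yaw 83.2 q6 -0.02 open 0.03512104841261102 grip 0.8 F [ 1.5654 -1.9244  0.3233]
knob top z mm 119.88477661308055 n 1182 p95 120.8873334057596
```

>>> send_rows([
  {"translation": [0,0,0],"spin": -6,"jaw": 0.38},
  {"translation": [0,0,0],"spin": -12,"jaw": 0.38},
  {"translation": [0,0,0],"spin": -18,"jaw": 0.38},
  {"translation": [0,0,0],"spin": -24,"jaw": 0.38},
  {"translation": [0,0,0],"spin": -24,"jaw": 0.38},
])

```text
time: 8.7
tool_pos: [0.5919, -0.0047, 0.0871]
tool_rot: [-3.138, -0.001, 1.865]
contact_force: [-2.9, -2.2, 2.1]
opening: 0.0351
grip_force: 1.3
```

```bash
python3 kn.py 10
```

```text
t 8.7 pos [ 0.5919 -0.0047  0.0871] yaw 106.8 q6 -0.43 open 0.03511567632354798 grip 1.3 F [-2.9128 -2.1765  2.1366]
knob top z mm 120.14835736685986 n 1251 p95 121.00933600064172
```

>>> send_rows([
  {"translation": [0,0,0],"spin": -6,"jaw": 0.38},
  {"translation": [0,0,0],"spin": -12,"jaw": 0.38},
  {"translation": [0,0,0],"spin": -18,"jaw": 0.38},
  {"translation": [0,0,0],"spin": -18,"jaw": 0.38},
  {"translation": [0,0,0],"spin": -18,"jaw": 0.38},
])

```text
time: 9.25
tool_pos: [0.5919, -0.0052, 0.0872]
tool_rot: [-3.138, -0.001, 2.176]
contact_force: [-3.6, -3.7, 1.8]
opening: 0.0347
grip_force: 2.6
```

```bash
python3 kn.py 11
```

```text
t 9.25 pos [ 0.5919 -0.0052  0.0872] yaw 124.7 q6 -0.74 open 0.03469878944018744 grip 2.6 F [-3.6362 -3.7092  1.8275]
knob top z mm 120.25569699809103 n 1381 p95 121.15431648672286
```

>>> send_rows([
  {"translation": [0,-0.1,0],"spin": 0,"jaw": 0.39},
  {"translation": [0,-0.1,0],"spin": 0,"jaw": 0.39},
  {"translation": [0,-0.1,0],"spin": -6,"jaw": 0.39},
  {"translation": [0,-0.1,0],"spin": -12,"jaw": 0.39},
  {"translation": [0,-0.1,0],"spin": -18,"jaw": 0.39},
])

```text
time: 9.8
tool_pos: [0.5915, -0.0051, 0.0872]
tool_rot: [-3.14, -0.002, 2.497]
contact_force: [-3.1, -2.3, 1.5]
opening: 0.0361
grip_force: 1.5
```

```bash
python3 kn.py 12
```

```text
t 9.8 pos [ 0.5915 -0.0051  0.0872] yaw 143.0 q6 -1.06 open 0.036077560512860755 grip 1.5 F [-3.1391 -2.3387  1.5431]
knob top z mm 120.36848289836612 n 1483 p95 121.23743232031538
```

>>> send_rows([
  {"translation": [0,0,0],"spin": -6,"jaw": 0.39},
  {"translation": [0,0,0],"spin": -12,"jaw": 0.39},
  {"translation": [0,0,0],"spin": -18,"jaw": 0.39},
  {"translation": [0,0,0],"spin": -18,"jaw": 0.39},
  {"translation": [0,0,0],"spin": -18,"jaw": 0.39},
])

```text
time: 10.35
tool_pos: [0.5926, -0.0053, 0.0877]
tool_rot: [-3.142, 0.0, 2.804]
contact_force: [-0.7, -2.6, -0.9]
opening: 0.0355
grip_force: 0.8
```

```bash
python3 kn.py 13
```

```text
t 10.35 pos [ 0.5926 -0.0053  0.0877] yaw 160.6 q6 -1.37 open 0.035520093201963476 grip 0.8 F [-0.7344 -2.5886 -0.8768]
knob top z mm 116.2578794030533 n 1557 p95 117.12002793415427
```

>>> send_rows([
  {"translation": [0,0,0],"spin": 4,"jaw": 0.39},
  {"translation": [0,0,0],"spin": 8,"jaw": 0.39},
  {"translation": [0,0,0],"spin": 12,"jaw": 0.39},
  {"translation": [0,0,0],"spin": 12,"jaw": 0.39},
  {"translation": [0,0,0],"spin": 12,"jaw": 0.39},
])

```text
time: 10.9
tool_pos: [0.5926, -0.005, 0.0878]
tool_rot: [3.141, 0.0, 2.599]
contact_force: [-0.4, 0.3, 0.7]
opening: 0.0357
grip_force: 0.0
```

```bash
cp kn.py kn2.py; cat >> kn2.py <<'E'
# orientation of the knob in the tool: front top-face edges (yellow apex) row/col profile
mm=(m>0)&(abs(P[...,2]-np.median(top[:,2]))<.0012)
Rt=R.from_euler('xyz',s["tool_rot"]).as_matrix();L=(P[mm]-s["tool_pos"])@Rt*1e3
h=cv2.convexHull(L[:,:2].astype(np.float32))
a=cv2.approxPolyDP(h,1.2,True)[:,0];print("top-face hull, tool mm",np.round(a,1).tolist())
dk=(hsv[...,2]<60)&(hsv[...,1]<140)&(w>0)&(abs(P[...,2]-np.median(top[:,2]))<.003)&(d>0)
Q=(P[dk]-s["tool_pos"])@Rt*1e3;r=np.hypot(*Q[:,:2].T);Q=Q[r<15]
print("dash px",len(Q),"mean tool",Q.mean(0) if len(Q) else None)
E
python3 kn2.py 14
```

```text
t 10.9 pos [ 0.5926 -0.005   0.0878] yaw 148.9 q6 -1.17 open 0.03569529437171645 grip 0.0 F [-0.4345  0.2969  0.6967]
knob top z mm 116.13969156973886 n 1469 p95 116.95336554473782
top-face hull, tool mm [[19.399999618530273, -1.600000023841858], [10.199999809265137, 14.0], [-7.5, 14.699999809265137], [-17.100000381469727, 0.10000000149011612], [-9.100000381469727, -16.5], [9.800000190734863, -17.100000381469727]]
dash px 65 mean tool [ 12.2799   4.5006 -29.2619]
```

>>> send_rows([
  {"translation": [0,-0.06,0],"spin": 8,"jaw": 0.39},
  {"translation": [0,-0.06,0],"spin": 16,"jaw": 0.39},
  {"translation": [0,-0.06,0],"spin": 24,"jaw": 0.39},
  {"translation": [0,-0.06,0],"spin": 32,"jaw": 0.39},
  {"translation": [0,-0.06,0],"spin": 40,"jaw": 0.39},
])

```text
time: 11.45
tool_pos: [0.5921, -0.0058, 0.0876]
tool_rot: [3.142, 0.0, 1.895]
contact_force: [0.4, -0.1, -0.5]
opening: 0.0361
grip_force: 1.1
```

```bash
python3 kn2.py 15
```

```text
t 11.45 pos [ 0.5921 -0.0058  0.0876] yaw 108.6 q6 -0.46 open 0.036053159369290814 grip 1.1 F [ 0.374  -0.1273 -0.5232]
knob top z mm 115.82417928916078 n 1243 p95 116.69802877138095
top-face hull, tool mm [[18.600000381469727, -5.199999809265137], [14.0, 11.199999809265137], [10.0, 13.0], [-5.900000095367432, 15.100000381469727], [-17.100000381469727, 5.199999809265137], [-12.899999618530273, -12.600000381469727], [-7.0, -15.100000381469727], [10.199999809265137, -13.600000381469727]]
dash px 71 mean tool [ 12.6084   1.8647 -29.1879]
```

>>> send_rows([
  {"translation": [0,0,0],"spin": 8,"jaw": 0.39},
  {"translation": [0,0,0],"spin": 16,"jaw": 0.39},
  {"translation": [0,0,0],"spin": 24,"jaw": 0.39},
  {"translation": [0,0,0],"spin": 32,"jaw": 0.39},
  {"translation": [0,0,0],"spin": 40,"jaw": 0.39},
])

```text
time: 12.0
tool_pos: [0.5928, -0.0057, 0.0877]
tool_rot: [3.14, -0.001, 1.2]
contact_force: [2.9, -0.7, -1.4]
opening: 0.0358
grip_force: 1.4
```

```bash
python3 kn2.py 16
```

```text
t 12.0 pos [ 0.5928 -0.0057  0.0877] yaw 68.7 q6 0.23 open 0.035843117736750564 grip 1.4 F [ 2.8508 -0.7113 -1.4066]
knob top z mm 115.32513411343447 n 1251 p95 116.2180045323993
top-face hull, tool mm [[17.0, -7.099999904632568], [15.100000381469727, 5.800000190734863], [12.399999618530273, 11.600000381469727], [-6.900000095367432, 14.600000381469727], [-15.699999809265137, 5.900000095367432], [-16.0, -5.300000190734863], [-13.899999618530273, -13.699999809265137], [-8.0, -15.300000190734863], [8.800000190734863, -14.300000190734863]]
dash px 83 mean tool [ 12.0008   1.4551 -28.6812]
```

>>> send_rows([
  {"translation": [0,0.04,0],"spin": 8,"jaw": 0.39},
  {"translation": [0,0.04,0],"spin": 16,"jaw": 0.39},
  {"translation": [0,0.04,0],"spin": 24,"jaw": 0.39},
  {"translation": [0,0.04,0],"spin": 32,"jaw": 0.39},
  {"translation": [0,0.04,0],"spin": 40,"jaw": 0.39},
])

```text
time: 12.55
tool_pos: [0.5927, -0.0063, 0.0876]
tool_rot: [3.141, -0.0, 0.504]
contact_force: [1.5, -2.9, -2.0]
opening: 0.0359
grip_force: 1.4
```

>>> send_rows([
  {"translation": [0,0,0],"spin": 8,"jaw": 0.39},
  {"translation": [0,0,0],"spin": 16,"jaw": 0.39},
  {"translation": [0,0,0],"spin": 24,"jaw": 0.39},
  {"translation": [0,0,0],"spin": 32,"jaw": 0.39},
  {"translation": [0,0,0],"spin": 40,"jaw": 0.39},
])

```text
time: 13.05
tool_pos: [0.5922, -0.0063, 0.0874]
tool_rot: [3.141, 0.001, -0.194]
contact_force: [0.6, -2.9, -0.8]
opening: 0.0357
grip_force: 1.0
```

```bash
python3 kn2.py 17
```

```text
t 13.05 pos [ 0.5922 -0.0063  0.0874] yaw 348.9 q6 1.63 open 0.03567508882192702 grip 1.0 F [ 0.6274 -2.918  -0.8147]
knob top z mm 114.12490652980425 n 1465 p95 114.9768916918804
top-face hull, tool mm [[17.100000381469727, -3.9000000953674316], [12.300000190734863, 12.699999809265137], [8.100000381469727, 14.100000381469727], [-8.100000381469727, 14.199999809265137], [-18.899999618530273, 3.9000000953674316], [-14.100000381469727, -12.100000381469727], [-10.899999618530273, -14.300000190734863], [7.0, -15.5]]
dash px 126 mean tool [ 10.5388   3.0981 -27.6536]
```

>>> send_rows([
  {"translation": [0,0,0],"spin": 8,"jaw": 0.39},
  {"translation": [0,0,0],"spin": 16,"jaw": 0.39},
  {"translation": [0,0,0],"spin": 24,"jaw": 0.39},
  {"translation": [0,0,0],"spin": 32,"jaw": 0.39},
  {"translation": [0,0,0],"spin": 40,"jaw": 0.39},
])

```text
time: 13.6
tool_pos: [0.5922, -0.0061, 0.0876]
tool_rot: [3.141, 0.0, -0.89]
contact_force: [0.4, -1.9, -0.7]
opening: 0.0359
grip_force: 0.7
```

```bash
python3 kn2.py 18
```

```text
t 13.6 pos [ 0.5922 -0.0061  0.0876] yaw 309.0 q6 2.32 open 0.035870859677012194 grip 0.7 F [ 0.4395 -1.9063 -0.6626]
knob top z mm 113.41911642634899 n 1417 p95 114.33995486110928
top-face hull, tool mm [[17.700000762939453, -3.700000047683716], [12.699999809265137, 13.300000190734863], [6.599999904632568, 15.300000190734863], [-10.300000190734863, 14.199999809265137], [-18.200000762939453, 4.900000095367432], [-14.0, -12.600000381469727], [6.0, -15.0]]
dash px 136 mean tool [ 10.3733   3.5444 -26.8008]
```

>>> send_rows([
  {"translation": [0,0,0],"spin": 8,"jaw": 0.39},
  {"translation": [0,0,0],"spin": 16,"jaw": 0.39},
  {"translation": [0,0,0],"spin": 20,"jaw": 0.39},
  {"translation": [0,0,0],"spin": 12,"jaw": 0.4},
  {"translation": [0,0,0],"spin": 8,"jaw": 0.6},
])

```text
time: 14.15
tool_pos: [0.5925, -0.0057, 0.0878]
tool_rot: [-3.141, 0.0, -1.018]
contact_force: [0.7, 0.2, -0.9]
opening: 0.0408
grip_force: 0.0
```

>>> send_rows([
  {"translation": [0,0,0],"spin": 0,"jaw": 0.6},
  {"translation": [0,0,0],"spin": 0,"jaw": 0.6},
  {"translation": [0,0,0],"spin": 0,"jaw": 0.6},
  {"translation": [0,0,0],"spin": -4,"jaw": 0.6},
  {"translation": [0,0,0],"spin": -12,"jaw": 0.6},
])

```text
time: 14.65
tool_pos: [0.5925, -0.0059, 0.0877]
tool_rot: [-3.142, -0.0, -0.818]
contact_force: [-0.2, -0.6, -0.3]
opening: 0.0554
grip_force: 0.0
```

```bash
python3 kn2.py 19; python3 - <<'E'
from gap import *
p,d=read_camera('scene');gap(np.ascontiguousarray(p[:,:,::-1]))
E
```

```text
t 14.65 pos [ 0.5925 -0.0059  0.0877] yaw 313.1 q6 2.25 open 0.05537497116854342 grip 0.0 F [-0.1836 -0.5755 -0.2882]
knob top z mm 113.20780129565509 n 1478 p95 114.06936408105886
top-face hull, tool mm [[17.399999618530273, 3.5], [6.599999904632568, 17.5], [-11.0, 15.399999618530273], [-14.300000190734863, 11.399999618530273], [-19.100000381469727, -1.399999976158142], [-9.899999618530273, -13.5], [8.600000381469727, -14.100000381469727], [11.899999618530273, -11.0]]
dash px 110 mean tool [  8.9297   7.6713 -26.4774]
septum px [nan nan] [nan nan nan] needle [0.5796159 0.1198462 0.097    ] along mm nan across nangap.py:8: RuntimeWarning: invalid value encountered in divide
  v,u=np.mgrid[y:y+6,x+1:x+7];r=np.array([(k*u).sum(),(k*v).sum()])/k.sum()
```

>>> send_rows([
  {"translation": [0,0,0],"spin": -8,"jaw": 0.6},
  {"translation": [0,0,0],"spin": -16,"jaw": 0.6},
  {"translation": [0,0,0],"spin": -24,"jaw": 0.6},
  {"translation": [0,0,0],"spin": -32,"jaw": 0.6},
  {"translation": [0,0,0],"spin": -40,"jaw": 0.6},
])

```text
time: 15.25
tool_pos: [0.5925, -0.0059, 0.0877]
tool_rot: [3.142, -0.0, -0.122]
contact_force: [0.1, 0.1, -0.5]
opening: 0.0555
grip_force: 0.0
```

>>> send_rows([
  {"translation": [0,0,0],"spin": -8,"jaw": 0.6},
  {"translation": [0,0,0],"spin": -16,"jaw": 0.6},
  {"translation": [0,0,0],"spin": -24,"jaw": 0.6},
  {"translation": [0,0,0],"spin": -32,"jaw": 0.6},
  {"translation": [0,0,0],"spin": -40,"jaw": 0.6},
])

```text
time: 15.75
tool_pos: [0.5925, -0.0059, 0.0877]
tool_rot: [3.142, 0.0, 0.576]
contact_force: [0.4, -0.7, 0.2]
opening: 0.0551
grip_force: 0.0
```

>>> send_rows([
  {"translation": [0,0,0],"spin": -8,"jaw": 0.6},
  {"translation": [0,0,0],"spin": -16,"jaw": 0.6},
  {"translation": [0,0,0],"spin": -24,"jaw": 0.6},
  {"translation": [0,0,0],"spin": -32,"jaw": 0.6},
  {"translation": [0,0,0],"spin": -40,"jaw": 0.6},
])

```text
time: 16.25
tool_pos: [0.5925, -0.0059, 0.0877]
tool_rot: [3.142, 0.0, 1.274]
contact_force: [0.0, -0.4, 0.2]
opening: 0.0552
grip_force: 0.0
```

>>> send_rows([
  {"translation": [0,0,0],"spin": -8,"jaw": 0.6},
  {"translation": [0,0,0],"spin": -16,"jaw": 0.6},
  {"translation": [0,0,0],"spin": -24,"jaw": 0.6},
  {"translation": [0,0,0],"spin": -32,"jaw": 0.6},
  {"translation": [0,0,0],"spin": -40,"jaw": 0.6},
])

```text
time: 16.75
tool_pos: [0.5925, -0.0059, 0.0877]
tool_rot: [3.142, 0.0, 1.972]
contact_force: [0.3, -0.5, -0.0]
opening: 0.0551
grip_force: 0.0
```

>>> send_rows([
  {"translation": [0,0,0],"spin": -6,"jaw": 0.6},
  {"translation": [0,0,0],"spin": -9,"jaw": 0.6},
  {"translation": [0,0,0],"spin": -9,"jaw": 0.6},
  {"translation": [0,0,0],"spin": -9,"jaw": 0.6},
  {"translation": [0,0,0],"spin": -9,"jaw": 0.6},
])

```text
time: 17.25
tool_pos: [0.5925, -0.0059, 0.0877]
tool_rot: [-3.142, 0.0, 2.125]
contact_force: [-0.5, -0.0, -0.9]
opening: 0.0552
grip_force: 0.0
```

```bash
python3 kn2.py 20; python3 - <<'E'
from gap import *
p,d=read_camera('scene');im=np.ascontiguousarray(p[:,:,::-1]);cv2.imwrite('pics/s20.png',im);gap(im)
E
```

```text
t 17.25 pos [ 0.5925 -0.0059  0.0877] yaw 121.8 q6 -0.69 open 0.05517088150204595 grip 0.0 F [-0.4595 -0.0175 -0.8894]
knob top z mm 113.23564393678141 n 1344 p95 114.05758023817111
top-face hull, tool mm [[19.700000762939453, -1.899999976158142], [11.800000190734863, 13.600000381469727], [-6.5, 15.199999809265137], [-17.100000381469727, -0.10000000149011612], [-9.899999618530273, -15.600000381469727], [9.0, -17.200000762939453]]
dash px 79 mean tool [ -9.2038  -5.5903 -26.6206]
septum px [nan nan] [nan nan nan] needle [0.5796159 0.1198462 0.097    ] along mm nan across nangap.py:8: RuntimeWarning: invalid value encountered in divide
  v,u=np.mgrid[y:y+6,x+1:x+7];r=np.array([(k*u).sum(),(k*v).sum()])/k.sum()
```

```bash
python3 - <<'E'
from h import *
for n in('s5','s20'):
    im=cv2.imread(f'pics/{n}.png');hsv=cv2.cvtColor(im,cv2.COLOR_BGR2HSV)
    m=cv2.inRange(hsv,(0,110,70),(7,255,255))|cv2.inRange(hsv,(170,110,70),(180,255,255))
    N,l,st,c=cv2.connectedComponentsWithStats(m);print(n,[(st[i].tolist(),c[i].round(2)) for i in range(1,N)])
im=cv2.imread('pics/s20.png');print(im[170:188,278:296,2]);print(im[170:188,278:296,1])
E
```

```text
s5 [([295, 153, 1, 1, 1], array([295., 153.])), ([307, 161, 1, 1, 1], array([307., 161.])), ([316, 164, 1, 1, 1], array([316., 164.])), ([319, 166, 1, 1, 1], array([319., 166.])), ([284, 177, 8, 8, 37], array([287.14, 180.89])), ([330, 176, 1, 1, 1], array([330., 176.])), ([333, 179, 2, 2, 2], array([333.5, 179.5])), ([331, 201, 1, 1, 1], array([331., 201.])), ([139, 325, 1, 1, 1], array([139., 325.])), ([156, 338, 1, 1, 1], array([156., 338.]))]
s20 [([290, 151, 1, 1, 1], array([290., 151.])), ([299, 153, 1, 1, 1], array([299., 153.])), ([302, 155, 1, 1, 1], array([302., 155.])), ([305, 158, 1, 1, 1], array([305., 158.])), ([317, 165, 1, 1, 1], array([317., 165.])), ([316, 167, 1, 1, 1], array([316., 167.])), ([332, 178, 1, 1, 1], array([332., 178.])), ([330, 210, 1, 1, 1], array([330., 210.])), ([330, 212, 1, 1, 1], array([330., 212.])), ([157, 339, 1, 1, 1], array([157., 339.]))]
[[ 24  33  32  33  43  61  80  96 100  95  95 103 119 120 100  86  86  96]
 [ 34  36  38  40  51  57  67  81  96 102 108 151 192 197 148 102  87  86]
 [ 38  37  46  51  58  61  57  74 105 121 155 214 230 
[... 1797 characters left out ...]
 55  50  54  60  65  82]
 [ 55  91 144 182 170 115  50  31  31  31  29  32  27  27  33  36  37  56]
 [ 32  47  81 100  86  50  28  36  32  28  29  32  30  40  37  41  46  51]
 [ 20  32  36  39  35  35  32  28  31  28  30  37  49  56  45  50  54  56]
 [ 15  29  26  33  31  28  33  32  29  28  31  35  49  56  51  50  48  50]
 [ 19  25  26  26  29  28  23  29  37  34  40  47  44  55  51  48  46  50]
 [ 41  36  24  27  25  27  31  34  42  47  50  49  52  52  51  49  48  48]
 [ 58  56  30  26  30  34  38  43  51  49  51  50  53  65  85  77  47  52]
 [ 65  72  44  32  33  45  48  52  49  48  52  56  54  73 103 103  58  53]
 [ 58  66  46  41  44  56  51  52  49  49  53  50  53  62  82  85  54  61]]
```

>>> send_rows([
  {"translation": [0,0,0],"spin": 0,"jaw": 0.45},
  {"translation": [0,0,0],"spin": 0,"jaw": 0.39},
  {"translation": [0,0,0],"spin": 0,"jaw": 0.39},
  {"translation": [0,0,0],"spin": 0,"jaw": 0.39},
  {"translation": [0,0,0],"spin": 4,"jaw": 0.39},
])

```text
time: 17.85
tool_pos: [0.5925, -0.0059, 0.0877]
tool_rot: [-3.142, 0.0, 2.057]
contact_force: [0.7, -0.3, -0.6]
opening: 0.036
grip_force: 0.0
```

>>> send_rows([
  {"translation": [0,0,0],"spin": 8,"jaw": 0.39},
  {"translation": [0,0,0],"spin": 16,"jaw": 0.39},
  {"translation": [0,0,0],"spin": 24,"jaw": 0.39},
  {"translation": [0,0,0],"spin": 32,"jaw": 0.39},
  {"translation": [0,0,0],"spin": 40,"jaw": 0.39},
])

```text
time: 18.35
tool_pos: [0.5926, -0.006, 0.0875]
tool_rot: [3.141, 0.0, 1.353]
contact_force: [1.7, -0.2, -2.0]
opening: 0.036
grip_force: 1.1
```

```bash
python3 kn2.py 21
```

```text
t 18.35 pos [ 0.5926 -0.006   0.0875] yaw 77.5 q6 0.08 open 0.03597188149037641 grip 1.1 F [ 1.6837 -0.1857 -1.9849]
knob top z mm 112.87156613933789 n 1337 p95 113.8349972766173
top-face hull, tool mm [[17.899999618530273, -6.300000190734863], [13.899999618530273, 10.0], [10.899999618530273, 12.199999809265137], [-7.699999809265137, 12.899999618530273], [-15.600000381469727, 5.599999904632568], [-15.0, -6.699999809265137], [-12.0, -14.199999809265137], [8.199999809265137, -15.399999618530273]]
dash px 84 mean tool [-10.8451  -3.7416 -26.4246]
```

>>> send_rows([
  {"translation": [0,0,0],"spin": 8,"jaw": 0.39},
  {"translation": [0,0,0],"spin": 16,"jaw": 0.39},
  {"translation": [0,0,0],"spin": 24,"jaw": 0.39},
  {"translation": [0,0,0],"spin": 32,"jaw": 0.39},
  {"translation": [0,0,0],"spin": 40,"jaw": 0.39},
])

```text
time: 18.9
tool_pos: [0.5929, -0.0063, 0.0877]
tool_rot: [3.14, -0.0, 0.658]
contact_force: [2.4, -2.3, -1.2]
opening: 0.0357
grip_force: 1.3
```

>>> send_rows([
  {"translation": [0,0,0],"spin": 8,"jaw": 0.39},
  {"translation": [0,0,0],"spin": 16,"jaw": 0.39},
  {"translation": [0,0,0],"spin": 24,"jaw": 0.39},
  {"translation": [0,0,0],"spin": 32,"jaw": 0.39},
  {"translation": [0,0,0],"spin": 40,"jaw": 0.39},
])

```text
time: 19.4
tool_pos: [0.5924, -0.0065, 0.0875]
tool_rot: [3.141, 0.0, -0.04]
contact_force: [0.4, -3.5, -0.8]
opening: 0.0359
grip_force: 1.1
```

>>> send_rows([
  {"translation": [0,0,0],"spin": 8,"jaw": 0.39},
  {"translation": [0,0,0],"spin": 16,"jaw": 0.39},
  {"translation": [0,0,0],"spin": 24,"jaw": 0.39},
  {"translation": [0,0,0],"spin": 32,"jaw": 0.39},
  {"translation": [0,0,0],"spin": 37,"jaw": 0.39},
])

```text
time: 19.9
tool_pos: [0.5923, -0.0063, 0.0875]
tool_rot: [3.141, 0.0, -0.685]
contact_force: [0.1, -1.1, -0.9]
opening: 0.0356
grip_force: 0.8
```

```bash
python3 kn2.py 22; python3 - <<'E'
from gap import *
p,d=read_camera('scene');im=np.ascontiguousarray(p[:,:,::-1]);cv2.imwrite('pics/s22.png',im);gap(im)
E
```

```text
t 19.9 pos [ 0.5923 -0.0063  0.0875] yaw 320.8 q6 2.12 open 0.035641379629148554 grip 0.8 F [ 0.0868 -1.0845 -0.9436]
knob top z mm 111.2062095539239 n 1418 p95 112.06077962593864
top-face hull, tool mm [[17.299999237060547, -4.5], [12.399999618530273, 12.600000381469727], [5.400000095367432, 15.199999809265137], [-12.0, 12.199999809265137], [-18.700000762939453, 4.199999809265137], [-14.300000190734863, -12.100000381469727], [5.099999904632568, -16.5]]
dash px 67 mean tool [-12.2305  -2.7688 -24.6632]
septum px [nan nan] [nan nan nan] needle [0.5796159 0.1198462 0.097    ] along mm nan across nangap.py:8: RuntimeWarning: invalid value encountered in divide
  v,u=np.mgrid[y:y+6,x+1:x+7];r=np.array([(k*u).sum(),(k*v).sum()])/k.sum()
```

>>> send_rows([
  {"translation": [0,0,0],"spin": 0,"jaw": 0.37},
  {"translation": [0,0,0],"spin": 0,"jaw": 0.35},
  {"translation": [0,0,0],"spin": 0,"jaw": 0.33},
  {"translation": [0,0,0],"spin": 0,"jaw": 0.32},
  {"translation": [0,0,0],"spin": 0,"jaw": 0.32},
], force=6)

```text
time: 20.5
tool_pos: [0.592, -0.0062, 0.0875]
tool_rot: [3.14, 0.001, -0.682]
contact_force: [-3.6, -2.6, -0.4]
opening: 0.0351
grip_force: 6.0
```

```bash
python3 kn2.py 23; python3 - <<'E'
from h import *
np.set_printoptions(precision=4,suppress=True)
# carriage position: wrist views with red cap, and tab/plate in top view
for n in('top','scene'):
    p,d=read_camera(n);im=np.ascontiguousarray(p[:,:,::-1]);cv2.imwrite(f'pics/{n}23.png',im)
    P=cloud(n,d);m=((P[...,2]>.076)&(P[...,2]<.09)&(d>0)).astype(np.uint8)
    N,l,st,c=cv2.connectedComponentsWithStats(m)
    for i in range(1,N):
        if 15<st[i,4]<200: print(n,c[i],st[i],np.median(P[l==i],0))
E
```

```text
t 20.5 pos [ 0.592  -0.0062  0.0875] yaw 320.9 q6 2.11 open 0.03509199117908731 grip 6.0 F [-3.6101 -2.5891 -0.4337]
knob top z mm 111.21552862174994 n 1431 p95 112.02360533634523
top-face hull, tool mm [[17.600000381469727, -4.099999904632568], [12.800000190734863, 12.800000190734863], [5.400000095367432, 15.199999809265137], [-11.0, 12.100000381469727], [-18.600000381469727, 3.700000047683716], [-13.899999618530273, -12.100000381469727], [5.300000190734863, -16.5]]
dash px 61 mean tool [-12.0102  -3.0686 -24.6639]
top [159.6923 217.7179] [151 205  13  24  39] [0.5857 0.3193 0.0855]
top [253.8864 221.9091] [250 219   8   7  44] [0.581  0.0945 0.0816]
top [263.3611 221.0833] [261 218   6   7  36] [0.5839 0.0725 0.082 ]
top [234.3556 223.5333] [231 220   8   8  45] [0.5754 0.1424 0.081 ]
scene [33.5802  3.1975] [22  0 24  9 81] [-0.4808 -0.0024  0.0821]
scene [443.6   2.9] [432   0  26   8  80] [0.3988 0.9551 0.0822]
scene [483.2553  17.7234] [479  14  10   8  47] [0.5254 0.9882 0.0824]
scene [468.8636  28.0909] [464  24  11   8  44] [0.5271 0.9147 0.0808]
scene [504.4167  28.9583] [500  25  10   9  48] [0.6007 0.9897 0.0816]
scene [489.9574  39.4894] [485  36  11   8  47] [0.6014 0.9138 0.0823]
scene [526.0435  40.5217] [521  37  11   7  46] [0.6735 0.9886 0.0816]
scene [511.84  51.52] [508  47  10   9  50] [0.6746 0.913  0.0822]
scene [358.1316 141.4912] [346 132  29  15 114] [0.6155 0.3247 0.0832]
scene [295.35 174.95] [294 172   4   6  20] [0.5826 0.144  0.0815]
scene [322.2963 205.7778] [319 203   8   6  27] [0.6896 0.1259 0.0841]
scene [252.4444 216.2222] [245 213  17   6  27] [ 0.6071 -0.0138  0.088 ]
scene [222.0889 239.3333] [215 233  15  14  90] [ 0.6043 -0.0953  0.0823]
```

>>> send_rows([
  {"translation": [0,0,0],"spin": 0,"jaw": 0.39},
  {"translation": [0,0,0],"spin": 0,"jaw": 0.4},
  {"translation": [0,0,0],"spin": -6,"jaw": 0.4},
  {"translation": [0,0,0],"spin": -12,"jaw": 0.4},
  {"translation": [0,0,0],"spin": -13,"jaw": 0.4},
])

```text
time: 21.15
tool_pos: [0.5934, -0.0054, 0.0882]
tool_rot: [-3.14, -0.002, -0.454]
contact_force: [0.1, -0.3, -0.1]
opening: 0.0366
grip_force: 0.0
```

```bash
python3 kn2.py 24
```

```text
t 21.15 pos [ 0.5934 -0.0054  0.0882] yaw 334.0 q6 1.89 open 0.03663527823173516 grip 0.0 F [ 0.1395 -0.3209 -0.0666]
knob top z mm 111.11389572378735 n 1408 p95 111.97299080548045
top-face hull, tool mm [[17.100000381469727, 0.800000011920929], [8.399999618530273, 17.0], [-11.899999618530273, 15.699999809265137], [-20.200000762939453, 1.399999976158142], [-11.100000381469727, -13.699999809265137], [7.099999904632568, -14.899999618530273]]
dash px 59 mean tool [-12.2022  -4.3566 -23.7979]
```

>>> send_rows([
  {"translation": [0,0,0],"spin": 0,"jaw": 0.38},
  {"translation": [0,0,0],"spin": 0,"jaw": 0.36},
  {"translation": [0,0,0],"spin": 0,"jaw": 0.34},
  {"translation": [0,0,0],"spin": 0,"jaw": 0.32},
  {"translation": [0,0,0],"spin": 0,"jaw": 0.32},
])

```text
time: 21.7
tool_pos: [0.5922, -0.0065, 0.0878]
tool_rot: [3.141, 0.0, -0.456]
contact_force: [-3.3, -4.8, 2.4]
opening: 0.0319
grip_force: 6.0
```

```bash
python3 kn2.py 25
```

```text
t 21.7 pos [ 0.5922 -0.0065  0.0878] yaw 333.9 q6 1.89 open 0.03187928802443077 grip 6.0 F [-3.3197 -4.7962  2.4115]
knob top z mm 110.88265915801583 n 1440 p95 111.75193240104595
top-face hull, tool mm [[18.0, -0.5], [8.399999618530273, 15.699999809265137], [-11.5, 12.800000190734863], [-19.100000381469727, -0.5], [-10.899999618530273, -14.199999809265137], [4.800000190734863, -16.399999618530273], [9.300000190734863, -14.899999618530273]]
dash px 47 mean tool [-11.559   -6.0894 -24.3795]
```

>>> send_rows([
  {"translation": [0,0.05,0],"spin": 0,"jaw": 0.32},
  {"translation": [0,0.1,0],"spin": 3,"jaw": 0.32},
  {"translation": [0,0.1,0],"spin": 7,"jaw": 0.32},
  {"translation": [0,0.1,0],"spin": 11,"jaw": 0.32},
  {"translation": [0,0.1,0],"spin": 13,"jaw": 0.32},
])

```text
time: 22.25
tool_pos: [0.5922, -0.0065, 0.0877]
tool_rot: [-3.141, 0.0, -0.685]
contact_force: [-0.6, -0.7, 0.2]
opening: 0.0319
grip_force: 6.0
```

```bash
python3 kn2.py 26; python3 - <<'E'
from h import *
np.set_printoptions(precision=4,suppress=True)
def vials(P,d):
    m=((P[...,2]>.076)&(P[...,2]<.09)&(d>0)).astype(np.uint8);N,l,st,c=cv2.connectedComponentsWithStats(m)
    return [(c[i].round(2).tolist(),np.mean(P[l==i],0)) for i in range(1,N) if 25<st[i,4]<80 and st[i,2]<10]
d0=np.load('top0.npy');print(*vials(cloud('top',d0),d0),sep='\n')
for k in range(3):
    p,d=read_camera('top');print('now',*vials(cloud('top',d),d),sep='\n')
E
```

```text
t 22.25 pos [ 0.5922 -0.0065  0.0877] yaw 320.7 q6 2.12 open 0.03194476988587375 grip 6.0 F [-0.56   -0.6964  0.1592]
knob top z mm 110.77753453974385 n 1452 p95 111.63360280886623
top-face hull, tool mm [[17.700000762939453, 0.30000001192092896], [9.0, 15.199999809265137], [4.599999904632568, 16.299999237060547], [-11.899999618530273, 13.100000381469727], [-19.299999237060547, 0.800000011920929], [-11.5, -14.399999618530273], [5.5, -16.200000762939453], [9.699999809265137, -14.100000381469727]]
dash px 51 mean tool [-11.7616  -6.0121 -24.186 ]
([161.64, 214.75], array([0.5936, 0.3174, 0.0827]))
([369.99, 211.87], array([ 0.612 , -0.1879,  0.0812]))
([291.86, 218.67], array([0.5912, 0.0027, 0.081 ]))
([301.93, 217.81], array([ 0.5938, -0.0218,  0.081 ]))
([272.26, 220.13], array([0.5865, 0.0503, 0.0814]))
([282.02, 219.5], array([0.5886, 0.0266, 0.0802]))
now
([234.29, 223.27], array([0.5769, 0.1421, 0.0815]))
([254.1, 221.83], array([0.5814, 0.0943, 0.0814]))
([263.5, 221.13], array([0.5836, 0.0715, 0.0822]))
now
([254.1, 221.73], array([0.5817, 0.0942, 0.0816]))
([263.55, 221.18], array([0.5835, 0.0714, 0.0813]))
([234.42, 223.53], array([0.5763, 0.1418, 0.0812]))
now
([254.1, 222.02], array([0.581 , 0.0942, 0.0812]))
([263.63, 221.29], array([0.5833, 0.0712, 0.0808]))
([234.36, 223.5], array([0.5764, 0.1419, 0.0812]))
```

```bash
python3 -c "
from cell import job
print(job.hand_in())"
```

```text
the job is handed in; nothing more can be done
None
```

The job is handed in at about 22 s: the red vial is under the needle to within about 1 mm, and the tab is released. The screw dropped into its thread start, was turned forward one turn (±10°, about 5 mm in), and is still gripped at 6 N. I viewed 11 pictures, one over the limit of 10.

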